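Wedge the incline board up to its height mark

TASK

Set the tilt of the little inclined-plane board: slide the orange wedge, thin end first, under the board's free end until the yellow pointer on the board is level with the red mark on the white post. Raise the board with the wedge only (do not push or lift the board with the gripper, and do not shift the mark), keep the purple crystal sitting on the board, disturb nothing else, and leave the wedge in place to hold the board there.

Things in the scene. Friction and masses are not known exactly. Their poses are not given: they have to be found in the camera images.
- entry (a point): Point on the table under the middle of the nose bar at the incline board's free end. x is level and points under the board along its middle line to the hinge: the direction to slide the wedge in. z up, y left seen along x. The aluminium base frame (114 mm wide) is fixed. The space below the board, between the side rails, is 86 mm wide and open from the free end for 180 mm.
- board (a joint): Hinge of the wooden incline board (190 x 78 x 10 mm), 190 mm along x from entry: 0 = at rest, level, its top 28 mm above the table; grows as the free end rises (rad). The nose bar under the free end is round, 10 mm thick, 78 mm along y, its underside 13 mm above the table at rest. Only weight holds it down (board 0.3 kg plus crystal: about 3 N at the nose bar).
- pointer (a point): Tip of the yellow pointer, a flat arm 3 mm thick that sticks out of the board's +y side (axes of entry), 18 mm inward from the nose bar, level with the middle of the board's thickness: 23 mm above the table at rest. It rises with the board, by 0.91 of the nose bar's rise.
- mark (a point): Centre of the red height mark, a collar 7 mm tall (z up), 15 mm wide, on the white post, which is 72 mm tall and stands by the board's free end, 34 mm along x and 68 mm along y from entry; the yellow pointer moves up and down just beside it. Set 31 to 41 mm above the table, different each time; its friction holds it there.
- wedge_grip (a point): Centre of the tail of the loose orange wedge (175 x 36 mm, about 0.15 kg), 18 mm above its underside. x runs from the tail to the thin end, z up. The tail is a block 45 mm long, 36 mm wide, 36.5 mm tall with black ribs, to be gripped across its width (along y). From 22 mm ahead of this point the top slopes down 1 in 4 for 130 mm to the thin end.
- wedge_tip (a point): Middle of the wedge's thin end, 4 mm thick there; 152 mm ahead of wedge_grip along the wedge's x axis, 2 mm above its underside. Friction holds the wedge where it is left under the board.
- amethyst_centre (a point): Middle of the purple crystal specimen, 58 x 80 x 42 mm, about 0.3 kg, standing loose on the board about half-way along; not to be handled. This point lies 20 mm above its underside.
- tape_blue: Blue tape roll, 52 mm across, 28 mm tall, a bystander; origin at the centre of its underside.
- tape_yellow: Yellow tape roll, 52 mm across, 28 mm tall, a bystander; origin at the centre of its underside.
- slim_box: White and blue slim carton 173 x 29 x 26 mm (x, y, z), a bystander; origin at the centre of its underside.
- blue_crystal: Blue crystal specimen 57 x 60 x 41 mm, a bystander; origin at the centre of its underside.
- torch: Black torch with violet ring lying on its side, 32 x 104 x 32 mm, a bystander; origin at the centre of its underside.
- dish: Clear petri dish 101 mm across, 16 mm tall, a bystander; origin at the centre of its underside.

How it is judged:
By the outcome, as a careful person would: the job done as asked, in the order asked, and still so for the second after the job is handed in, with the robot touching nothing.
It also fails if it takes over 45 s, if anything falls off the work surface, if the arm or the gripper's body presses on something with over 40 N, if the wrist force passes 120 N, or if a joint passes its speed limit or range.

ROBOT

A 7-joint arm with a two-finger parallel gripper is mounted at the origin on a cart in front of the work surface, level with it; the furniture and walls round the work are solid. World frame = base frame: x ahead of the robot, y to its left, z up, the work surface at z = 0. Lengths are in m, angles in rad, forces in N, time in s.
With the tool pointing down it reaches from about 0.4 to 0.85 m from the base axis. Payload 6.9 kg.
Tool frame: the origin (TCP) lies on the centre line of the jaws, within the pads' length; the fingertips stand 8 mm ahead of it and the grasp point (between the pads) lies 11 mm behind it; x points along the fingers, z is the direction in which the jaws open and shut, and the axes are right-handed (so a half turn about x gives the same grasp; the last joint's range is limited). The gripper opens to 85 mm and grips with 20 to 120 N. Pads are 22 mm wide; open, the fingers measure 114 mm over their backs; the gripper's body (76 mm by 85 mm) begins 54 mm behind the grasp point. The pads swing forward as they close: fully open they stand 13 mm farther back than shut.
Start: joints at [-1.216, 0.507, -0.238, 1.5, 0.126, 1.149, -0.155], TCP at [0.154, 0.606, 0.239] pointing down, gripper open.
Joint ranges: [-3.08, 3.08], [-0.24, 2.05], [-1.43, 1.35], [0, 2.5], [-1.52, 4.66], [0.17, 1.96], [-2.89, 2.89]. Speed limits (rad/s): [2.39, 2.39, 3.14, 3.14, 3.14, 3.14, 3.14].

INTERFACE

Orientations are given as a unit quaternion [x, y, z, w].
In Python, from bench import * gives the robot as it stands. The module is installed in compiled form; this text tells all that it offers.
- The arm moves only by the tool send_rows, never from a script. Its argument "increments" is a list of rows, each a list of 4 numbers: the shift along the tool's x, y, z in m, then the turn about the tool's x in degrees. A call has 1 to 12 rows; each row is the pose to reach, as a shift and turn from the pose commanded when the call began, along the tool's axes at that moment; what a row does not reach only later rows make up. A row lasts 1/8 s, in which the tool goes at most 62.5 mm and 10.7 degrees, less where a joint would pass 70% of its speed; a pose out of reach is approached as far as the arm can. A call with a gripper value outside its range is refused whole. "claw" is the opening, from -1 (shut) to 1 (fully open), so that 0 is half open, set as the call begins (left out, the last holds). The fingers move at their own pace and stop on an object; the grip force is fixed at half the most. Time passes only in rows, so rows that repeat a pose let the fingers close. It gives the time, the measured TCP pose, the force and the opening at its end, in the units of the state.
- get_obs(): the state, without advancing time (a new reading comes with each control period).
- capture(name): name is "scene" or "top"; returns a dict with "image" (480x640x3 uint8, red, green, blue), "camera_matrix" (3x3 intrinsics, pixels), "dist" ([k1, k2, p1, p2, k3] as OpenCV has them; the pictures are not rectified), "origin" and "attitude" of the camera in the world. Camera axes: x right, y down, z forward; pixel columns grow to the right and rows downward; lengths in m; the calibration is good to about 2 mm. A picture is of the moment at which its call begins. There is no depth.
- hand_in(): hands the job in, once; it reports no verdict.
The state is a dict: "clock": time; "qpos": joint angles; "qvel": joint speeds; "joint_torque": joint torques, N m; "eef_pos": TCP position; "tool_rot": TCP orientation; "ft_force": force on the tool from outside, world axes, zero at the start; "wrist_torque": the same for the moment, N m; "opening": finger opening in m.
Only numpy, scipy, OpenCV 4.12 (cv2) and the standard library are available. Lean on these libraries where they do the work, as an engineer would, in place of code of your own. Each camera call takes 0.05 s, during which the arm holds its last target. There are 200 camera calls.

## Working session

There is one attempt and no reset: what is moved stays moved. The work goes in short steps, Python scripts to look and compute and a tool call to move; the robot and the scene stay as the last step left them, time stands still between calls to the robot, and variables do not carry over. Pictures are saved under pics/ and viewed, about 8 in all and at most 12, crops included, and the job is handed in when it is done.

Besides the shell and the picture viewer there is one more tool, called after "Call:" as name(argument=value, ...), one argument or row to a line, values as JSON. send_rows: Moves the arm, as the interface text tells. Its arguments: {"type":"object","properties":{"increments":{"type":"array","items":{"type":"array","items":{"type":"number"}}},"claw":{"type":"number"}},"required":["increments"]}

```bash
mkdir -p pics
cat > h.py <<'E'
from bench import *
import numpy as np, cv2
from scipy.spatial.transform import Rotation as R
def att(c):
    a=np.array(c["attitude"]); return a if a.shape==(3,3) else R.from_quat(a).as_matrix()
def ray(c,uv):
    p=cv2.undistortPoints(np.array(uv,float).reshape(-1,1,2),np.array(c["camera_matrix"]),np.array(c["dist"])).reshape(-1,2)
    d=np.c_[p,np.ones(len(p))]@att(c).T
    return np.array(c["origin"]),d
def onplane(c,uv,z):
    o,d=ray(c,uv); return o+d*((z-o[2])/d[:,2])[:,None]
def tri(c1,u1,c2,u2):
    o1,d1=ray(c1,u1);o2,d2=ray(c2,u2);out=[]
    for a,b in zip(d1,d2):
        s=np.linalg.lstsq(np.c_[a,-b],o2-o1,rcond=None)[0]
        p,q=o1+a*s[0],o2+b*s[1]; out.append(np.r_[(p+q)/2,np.linalg.norm(p-q)])
    return np.array(out)
def save(n,f):
    c=capture(n); cv2.imwrite("pics/"+f+".png",c["image"][:,:,::-1]); np.save("pics/"+f+".npy",c,allow_pickle=True); return c
def load(f): return np.load("pics/"+f+".npy",allow_pickle=True).item()
E
python3 - <<'E'
from h import *
for n in("scene","top"):
    c=save(n,n+"0"); print(n,c["origin"],c["attitude"],c["camera_matrix"])
print(get_obs())
E
```

```text
scene [ 0.07915489 -0.30321184  1.10664532] [ 0.83635495 -0.48996609  0.12622445 -0.21097634] [[492.08358804   0.         321.64049044]
 [  0.         492.08358804 241.3452223 ]
 [  0.           0.           1.        ]]
top [ 0.35929341 -0.02407997  1.1424851 ] [ 0.73134497 -0.67365469  0.07301724 -0.07741046] [[485.89115493   0.         320.0744106 ]
 [  0.         485.89115493 245.71857559]
 [  0.           0.           1.        ]]
{'clock': 0.1, 'qpos': array([-1.21647895,  0.50821473, -0.23752026,  1.50102334,  0.12570116,
        1.14890102, -0.15481782]), 'qvel': array([ 6.33003301e-04, -1.30066204e-03, -1.18514318e-03, -1.21142307e-03,
       -1.09156961e-03,  1.53862101e-04,  5.53487759e-05]), 'joint_torque': array([-5.47507181e-03, -6.21830821e+01, -2.19523475e+00, -2.50195795e+01,
        1.23792826e-02,  7.82508811e-03,  9.69717576e-06]), 'eef_pos': array([0.15388167, 0.6053136 , 0.23854373]), 'tool_rot': array([-0.43443602,  0.5586096 ,  0.43373769,  0.55775647]), 'ft_force': array([ 1.37013597, -0.42742677,  1.0905643 ]), 'wrist_torque': array([-0.01435258,  0.00623843,  0.00294395]), 'opening': 0.08515670579108614}
```

View pics/scene0.png

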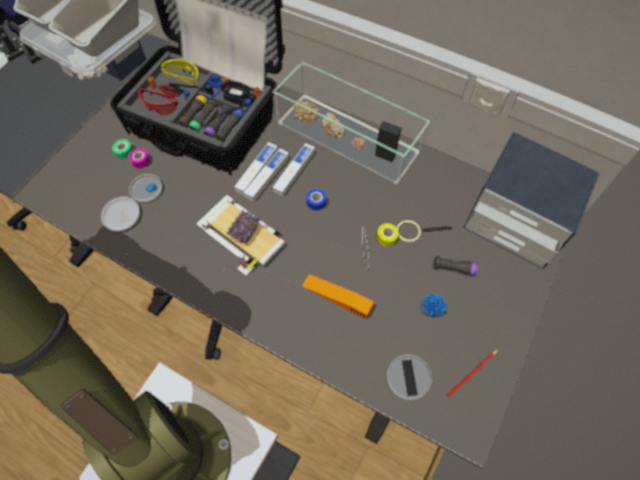

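View pics/top0.png

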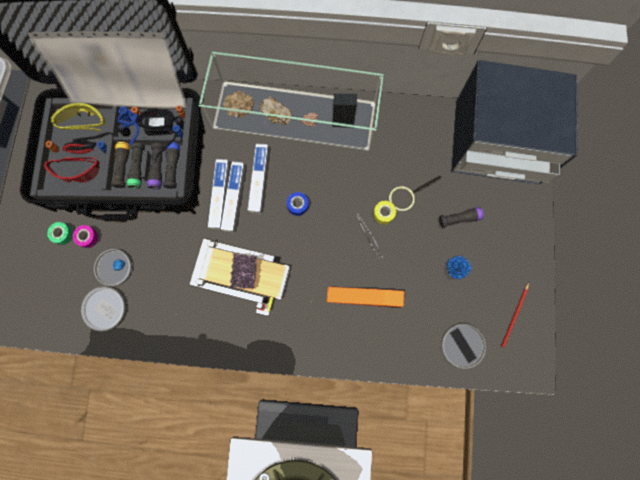

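The scene view shows the board around (240,232), post near (247,266) and wedge from (305,283) to (372,308). In the top view they are at (245,272), (265,305) and (327–405,297). I'll zoom in to find which end is the tail.

Run:
```python
from h import *
s=load("scene0");t=load("top0")
a=cv2.resize(s["image"][185:325,190:385],None,fx=4,fy=4,interpolation=2)[:,:,::-1]
b=cv2.resize(t["image"][230:325,185:415],None,fx=3.4,fy=3.4,interpolation=2)[:,:,::-1]
w=782
a=cv2.resize(a,(390*1,280)); b=cv2.resize(b,(782,323))
out=np.zeros((603-5,782,3),np.uint8); out[:275,:390]=a[:275]; out[275:,:]=b
cl=cv2.resize(s["image"][225:285,215:300],(390,275),interpolation=2)[:,:,::-1]; out[:275,392:]=cl
cv2.imwrite("pics/z.png",out)
for n,c in(("s",s),("t",t)):
    hsv=cv2.cvtColor(c["image"],cv2.COLOR_RGB2HSV)
    for nm,lo,hi in(("or",(8,180,120),(20,255,255)),):
        m=cv2.inRange(hsv,lo,hi);k,l,st,ce=cv2.connectedComponentsWithStats(m)
        i=1+np.argmax(st[1:,4]); cn=cv2.findContours((l==i).astype(np.uint8),0,1)[0][0]
        print(n,nm,st[i],cv2.boxPoints(cv2.minAreaRect(cn)).round(1).tolist())
        print(onplane(c,cv2.boxPoints(cv2.minAreaRect(cn)),0.02).round(3).tolist())
```

```text
s or [ 303  275   70   43 1119] [[302.0, 286.0], [310.0, 270.0], [374.0, 302.0], [366.0, 318.0]]
[[0.466, -0.038, 0.02], [0.512, -0.034, 0.02], [0.514, -0.207, 0.02], [0.469, -0.209, 0.02]]
t or [328 287  75  20 525] [[327.20001220703125, 302.20001220703125], [328.1000061035156, 286.20001220703125], [402.79998779296875, 290.6000061035156], [401.8999938964844, 306.6000061035156]]
[[0.47, -0.034, 0.02], [0.507, -0.033, 0.02], [0.511, -0.208, 0.02], [0.474, -0.207, 0.02]]
```

View pics/z.png

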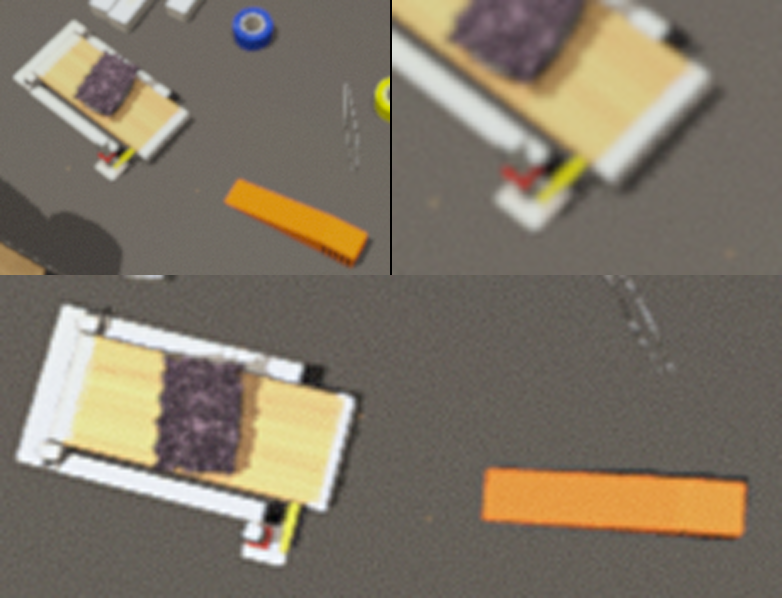

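The wedge's tail, with black ribs, is its right (world -y) end. Its thin end already points roughly towards the board's free end, and the post stands on the robot side. Next I'll measure the board axis, the mark and the wedge axis.

Run:
```python
from h import *
for n in("scene0","top0"):
    c=load(n); hsv=cv2.cvtColor(c["image"],cv2.COLOR_RGB2HSV)
    m=cv2.inRange(hsv,(14,60,110),(32,190,255))
    roi=np.zeros_like(m); 
    if n=="top0": roi[235:320,190:300]=1
    else: roi[190:275,190:290]=1
    m=cv2.morphologyEx(m*roi,cv2.MORPH_OPEN,np.ones((5,5)))
    ys,xs=np.nonzero(m); P=onplane(c,np.c_[xs,ys],.028)[:,:2]
    r=cv2.minAreaRect(P.astype(np.float32)); bx=cv2.boxPoints(r)
    print(n,"wood rect mm",(bx*1000).round(1).tolist(),"size",np.round(np.array(r[1])*1000,1))
    # white strip/outermost of nose end by eye in top
    rd=cv2.inRange(hsv,(0,130,60),(6,255,255))|cv2.inRange(hsv,(172,130,60),(180,255,255))
    ys,xs=np.nonzero(rd*roi); print("red px",len(xs),list(zip(xs.tolist(),ys.tolist())))
    ye=cv2.inRange(hsv,(24,190,120),(34,255,255)); ys,xs=np.nonzero(ye*roi); print("pointer px",len(xs),list(zip(xs.tolist(),ys.tolist()))[::4])
t=load("top0"); A=onplane(t,[[289.4,265.3],[279.7,299.1]],.028); print("nose end corners",A.round(4).tolist())
# wedge tip/tail in top by height
print("tip z.004",onplane(t,[[327.2,302.2],[328.1,286.2]],.004).mean(0).round(4),"tail z.0365",onplane(t,[[402.8,290.6],[401.9,306.6]],.0365).mean(0).round(4))
s=load("scene0")
print("tri tip/tail corners L:",tri(s,[[302,286],[310,270]],t,[[327.2,302.2],[328.1,286.2]]).round(4).tolist())
M=R.from_quat(get_obs()["tool_rot"]).as_matrix(); print(M.round(3))
```

```text
scene0 wood rect mm [[464.3999938964844, 88.80000305175781], [549.2000122070312, 73.5999984741211], [578.5, 238.10000610351562], [493.70001220703125, 253.1999969482422]] size [167.   86.1]
red px 16 [(239, 262), (240, 262), (241, 262), (246, 262), (247, 262), (240, 263), (241, 263), (242, 263), (244, 263), (245, 263), (242, 264), (243, 264), (244, 264), (245, 264), (243, 265), (244, 265)]
pointer px 18 [(255, 260), (255, 261), (254, 262), (252, 263), (251, 264)]
top0 wood rect mm [[467.79998779296875, 81.19999694824219], [548.2000122070312, 68.80000305175781], [574.9000244140625, 242.60000610351562], [494.6000061035156, 255.0]] size [175.8  81.3]
red px 12 [(263, 304), (263, 305), (264, 305), (263, 306), (264, 306), (263, 307), (262, 308), (263, 308), (260, 309), (261, 309), (262, 309), (263, 309)]
pointer px 0 []
nose end corners [[0.5477, 0.0602, 0.028], [0.4674, 0.075, 0.028]]
tip z.004 [ 0.4906 -0.034   0.004 ] tail z.0365 [ 0.4905 -0.2046  0.0365]
tri tip/tail corners L: [[0.4717, -0.0345, 0.0049, 0.0002], [0.5075, -0.0348, 0.0289, 0.0039]]
[[-0.    -0.969  0.246]
 [-0.002  0.246  0.969]
 [-1.    -0.    -0.002]]
```

Call:
send_rows(
  increments=[
    [0,-0.04,-0.03,6],
    [0,-0.09,-0.07,16],
    [0,-0.14,-0.11,26],
    [0,-0.19,-0.155,36],
    [0,-0.24,-0.195,46],
    [0,-0.285,-0.235,56],
    [0,-0.33,-0.275,66],
    [0,-0.375,-0.315,75.8],
    [0,-0.405,-0.365,75.8],
    [0,-0.43,-0.42,75.8],
    [0,-0.455,-0.475,75.8],
    [0,-0.475,-0.53,75.8],
  ],
  claw=1,
)

```text
clock: 1.6
eef_pos: [0.4839, -0.0268, 0.2392]
tool_rot: [0.0, 0.707, -0.0, 0.707]
ft_force: [0.9, 0.3, 0.2]
opening: 0.0854
```

Call:
send_rows(
  increments=[
    [0.02,-0.05,0.003,0],
    [0.05,-0.11,0.006,0],
    [0.08,-0.159,0.0065,0],
    [0.11,-0.159,0.0065,0],
    [0.12,-0.159,0.0065,0],
    [0.12,-0.159,0.0065,0],
  ],
)

```text
clock: 2.35
eef_pos: [0.4901, -0.183, 0.1191]
tool_rot: [0.0, 0.708, 0.0, 0.707]
ft_force: [0.6, 0.5, -0.3]
opening: 0.0853
```

Run:
```python
from h import *
a=save("scene","scene1");b=save("top","top1");print(get_obs()["eef_pos"])
im=np.hstack([cv2.resize(c["image"][y:y+150,x:x+130],(400,460),interpolation=2) for c,x,y in((a,270,220),(b,320,220))])
cv2.imwrite("pics/z1.png",im[:,:,::-1])
```

```text
[ 0.49088125 -0.18326983  0.12024179]
```

View pics/z1.png

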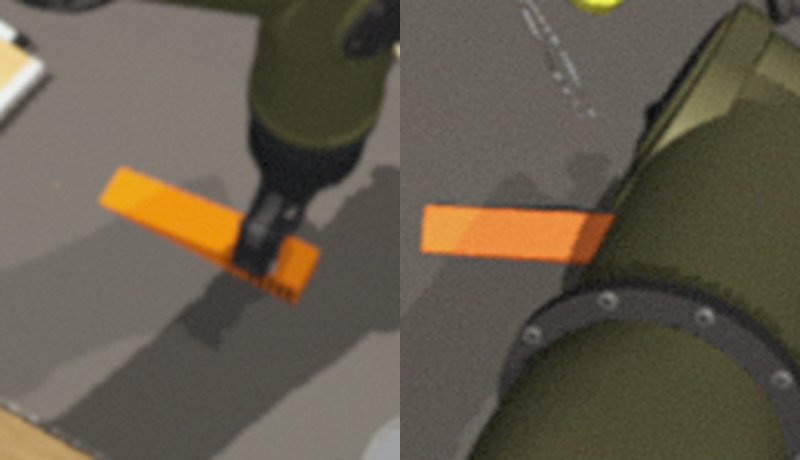

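The gripper stands over the wedge's tail (around (275,270) in the left crop), in line with it. I'll descend and grip.

Call:
send_rows(
  increments=[
    [0.03,-0.002,0,0],
    [0.06,-0.002,0,0],
    [0.085,-0.002,0,0],
    [0.101,-0.002,0,0],
    [0.101,-0.002,0,0],
  ],
)

```text
clock: 3.08
eef_pos: [0.4902, -0.1855, 0.0182]
tool_rot: [0.0, 0.707, 0.0, 0.707]
ft_force: [-0.1, -0.3, 0.0]
opening: 0.0851
```

Call:
send_rows(
  increments=[
    [0,0,0,0],
    [0,0,0,0],
    [0,0,0,0],
    [0,0,0,0],
    [0,0,0,0],
    [0,0,0,0],
    [0,0,0,0],
  ],
  claw=-1,
)

```text
clock: 3.95
eef_pos: [0.4908, -0.1861, 0.0192]
tool_rot: [0.0, 0.707, -0.0, 0.708]
ft_force: [0.4, 0.3, 5.8]
opening: 0.0348
```

Run:
```python
from h import *
for n in("scene","top"):
    c=save(n,n+"2"); hsv=cv2.cvtColor(c["image"],cv2.COLOR_RGB2HSV)
    m=cv2.inRange(hsv,(6,150,60),(20,255,255));k,l,st,ce=cv2.connectedComponentsWithStats(m)
    i=1+np.argmax(st[1:,4]); cn=cv2.findContours((l==i).astype(np.uint8),0,1)[0][0]
    b=cv2.boxPoints(cv2.minAreaRect(cn)); print(n,b.round(1).tolist(),onplane(c,b,.004).round(4).tolist())
print(get_obs()["eef_pos"],get_obs()["ft_force"],get_obs()["opening"])
```

```text
scene [[301.8999938964844, 285.6000061035156], [311.0, 268.8999938964844], [358.70001220703125, 294.70001220703125], [349.6000061035156, 311.5]] [[0.4729, -0.0338, 0.004], [0.5229, -0.0307, 0.004], [0.5192, -0.1651, 0.004], [0.4706, -0.1658, 0.004]]
top [[326.3999938964844, 301.5], [327.79998779296875, 284.3999938964844], [377.20001220703125, 288.6000061035156], [375.70001220703125, 305.70001220703125]] [[0.4732, -0.0324, 0.004], [0.5137, -0.0326, 0.004], [0.5132, -0.1494, 0.004], [0.4726, -0.1484, 0.004]]
[ 0.49072576 -0.18613969  0.01923029] [-0.71325067 -0.08744763  6.14698842] 0.034782954199122584
```

Call:
send_rows(
  increments=[
    [-0.001,0.005,0,1],
    [-0.001,0.015,-0.002,3],
    [-0.001,0.03,-0.004,5],
    [-0.001,0.045,-0.006,7],
    [-0.001,0.06,-0.008,9],
    [-0.001,0.075,-0.01,9.5],
    [-0.001,0.085,-0.011,9.5],
    [-0.001,0.089,-0.011,9.5],
    [-0.001,0.089,-0.011,9.5],
  ],
)

```text
clock: 5.18
eef_pos: [0.4792, -0.0965, 0.0192]
tool_rot: [0.059, 0.705, -0.059, 0.705]
ft_force: [0.1, 0.5, -1.8]
opening: 0.0349
```

Run:
```python
from h import *
a=save("scene","scene3");b=save("top","top3");print(get_obs()["eef_pos"])
im=np.hstack([cv2.resize(c["image"][y:y+105,x:x+140],(400,300),interpolation=2) for c,x,y in((a,190,190),(b,190,230))])
cv2.imwrite("pics/z3.png",np.vstack([im[:,:400],im[:,400:]])[:,:,::-1])
```

```text
[ 0.4791895  -0.09714458  0.01925021]
```

View pics/z3.png

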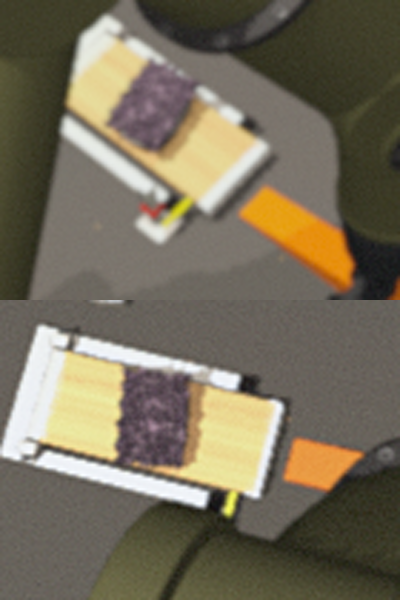

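The wedge's thin end now faces the nose bar, about 20 mm short. It looks several mm too far to the post side, so I'll check the numbers.

Run:
```python
from h import *
k=1/2.857
T=load("top3");S=load("scene3")
f=lambda x,y:[190+x*k,230+(y-300)*k]
g=lambda x,y:[190+x*k,190+y*k]
tn=[f(287,401),f(264,498)]; sn=[g(272,148),g(213,215)]
print("nose top", onplane(T,tn,.028).round(4).tolist(), onplane(S,sn,.028).round(4).tolist()); print(tri(S,sn,T,tn).round(4).tolist())
tt=[f(294,438),f(285,482)]; st=[g(264,186),g(240,214)]
print("tip", onplane(T,tt,.004).round(4).tolist(), onplane(S,st,.004).round(4).tolist())
th=[f(43,325),f(4,458)]
a=onplane(T,th,.018).mean(0); print("frame hinge end mid",a.round(4),"rail ends",onplane(T,[f(240,378),f(208,506)],.018).round(4).tolist())
```

```text
nose top [[0.5477, 0.0577, 0.028], [0.4675, 0.0687, 0.028]] [[0.5462, 0.0566, 0.028], [0.4661, 0.0668, 0.028]]
[[0.5485, 0.0582, 0.0229, 0.0002], [0.4683, 0.0691, 0.0216, 0.0004]]
tip [[0.5214, 0.0508, 0.004], [0.4844, 0.0548, 0.004]] [[0.5207, 0.051, 0.004], [0.4871, 0.055, 0.004]]
frame hinge end mid [0.5397 0.2766 0.018 ] rail ends [[0.5654, 0.0989, 0.018], [0.4582, 0.1142, 0.018]]
```

Call:
send_rows(
  increments=[
    [0.0005,0.005,0.001,0],
    [0.0005,0.013,0.002,0],
    [0.0005,0.021,0.002,0],
    [0.0005,0.029,0.002,0],
    [0.0005,0.036,0.002,0],
    [0.0005,0.043,0.002,0],
    [0.0005,0.05,0.002,0],
    [0.0005,0.055,0.002,0],
    [0.0005,0.06,0.002,0],
    [0.0005,0.065,0.002,0],
    [0.0005,0.07,0.002,0],
    [0.0005,0.07,0.002,0],
  ],
)

```text
clock: 6.78
eef_pos: [0.4934, -0.0296, 0.0192]
tool_rot: [0.059, 0.704, -0.06, 0.705]
ft_force: [0.1, -5.6, 4.9]
opening: 0.0352
```

```bash
cat >> h.py <<'E'
def avg(n,k,f):
    cs=[capture(n) for _ in range(k)]; c=cs[0]; c["image"]=np.mean([x["image"] for x in cs],0).astype(np.uint8)
    np.save("pics/"+f+".npy",c,allow_pickle=True); return c
E
python3 - <<'E'
from h import *
a=avg("scene",6,"s4");b=avg("top",6,"t4");o=get_obs();print(o["eef_pos"],o["ft_force"],o["clock"])
im=np.hstack([cv2.resize(c["image"][y:y+60,x:x+40],(400,600),interpolation=2) for c,x,y in((a,228,225),(b,245,265))])
cv2.imwrite("pics/z4.png",im[:,:,::-1])
E
```

```text
[ 0.49342389 -0.0295637   0.01923045] [ 0.05715755 -5.12123808  5.05112217] 7.375
```

View pics/z4.png

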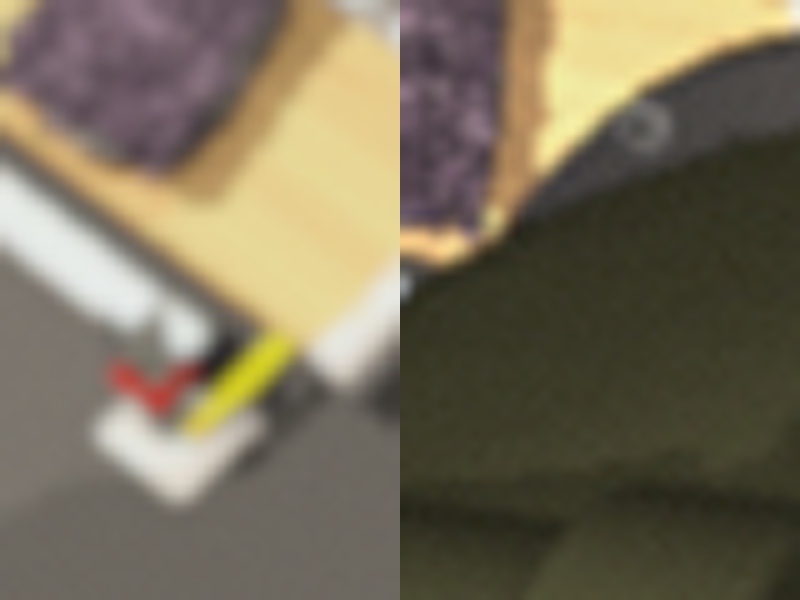

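Scene crop: the red collar shows as a V with its vertex near pixel (244,266). The yellow pointer runs from (257,259) to (247,268), and the wedge has just made contact (5 N). The arm hides the post in the top view. Next I'll measure the mark relative to the pointer.

Run:
```python
from h import *
np.set_printoptions(linewidth=200)
c=load("s4"); im=c["image"].astype(int)
p=im[256:274,234:262]
print("red"); print((p[:,:16,0]-p[:,:16,1:].max(2)))
print("yel"); print((np.minimum(p[:,:,0],p[:,:,1])-p[:,:,2])[:14,8:])
print("gray"); print(p[:,:,2])
def proj(P):
    Rm=att(c); rv=cv2.Rodrigues(Rm.T)[0]; t=-Rm.T@np.array(c["origin"])
    return cv2.projectPoints(np.array(P,float),rv,t,np.array(c["camera_matrix"]),np.array(c["dist"]))[0].reshape(-1,2)
a=np.radians(9); u=np.array([np.sin(a),np.cos(a),0]); v=np.array([-u[1],u[0],0]); E=np.array([.508,.0685,0]); z=np.array([0,0,1])
for h in(.031,.036,.041):
  print(h,proj([E+.034*u+.068*v+s*.0075*u+q*.0075*v+(h+w)*z for s,q in((-1,1),(-1,-1),(1,1)) for w in(-.0035,.0035)]).round(2).tolist())
print("post top/base",proj([E+.034*u+.068*v+.072*z,E+.034*u+.068*v]).round(2).tolist())
print("pointer mid rest y39,y60",proj([E+.018*u+.039*v+.023*z,E+.018*u+.060*v+.023*z]).round(2).tolist())
```

```text
red
[[  6   5   4   2   0  -3  -4  -3  -1   0  -1  -2  -3  -1   1   4]
 [  6   6   7   6   2  -2  -2  -1   0   2  -2  -4  -3  -3   0   2]
 [  6   6   5   6   4   2   1   2   3   3  -1  -4  -4  -4  -2   0]
 [  7   7   5   6   5   6   4   3   4   3  -1  -3  -4  -3  -3   1]
 [  7   7   7   6  11  18  16   9   3   3   4   5   6   6   3   2]
 [  7   6   6   8  24  52  57  34  12   7  17  34  44  38  22   5]
 [  5   6   6  10  34  78 100  81  42  25  40  65  74  57  26   5]
 [  6   5   5   8  25  63  94  98  80  69  79  80  56  28  12   7]
 [  6   6   6   6  10  25  45  66  91 109 105  70  28  10   7   8]
 [  5   6   6   6   5   8  12  25  57  92  85  41  13   9   9   7]
 [  6   6   7   5   4   5   5   9  19  41  39  17  11  14  11  10]
 [  7   6   5   3   1   2   4   5   7   9   9   7  12  16  15  12]
 [  7   6   5   3   0   0   0   2   3   4   3   2   7  13  14  11]
 [  6   6   5   4   1   0  -1  -2   0   3   2  -1   2   6   8   8]
 [  6   7   7   5   4   1  -2  -2  -1   1   0   0   1   4   7   7]
 [  7   7   6   7   6   4   1  -1   0   1   1   3   4   6   7   7]
 [  5   6   5   6   6   
[... 3104 characters left out ...]
5  96  96  95  96]
 [106 105 104 104 104 107 121 148 178 197 207 210 207 197 173 141 107  86  85  88  93  95  96  96  98  95  95  96]
 [103 101  98  98  98  97 100 109 135 165 187 198 196 176 143 110  95  92  93  95  96  96  95  96  95  95  96  96]]
0.031 [[244.53, 267.32], [244.14, 266.08], [248.66, 262.97], [248.3, 261.71], [240.0, 263.87], [239.59, 262.61]]
0.036 [[244.25, 266.43], [243.86, 265.18], [248.4, 262.07], [248.04, 260.8], [239.71, 262.97], [239.3, 261.7]]
0.041 [[243.98, 265.54], [243.58, 264.27], [248.14, 261.16], [247.77, 259.88], [239.42, 262.07], [239.0, 260.79]]
post top/base [[241.81, 255.18], [245.82, 268.25]]
pointer mid rest y39,y60 [[257.31, 259.54], [251.61, 265.58]]
```

```bash
cat > m.py <<'E'
from h import *
def proj(c,P):
    Rm=att(c); return cv2.projectPoints(np.array(P,float),cv2.Rodrigues(Rm.T)[0],-Rm.T@np.array(c["origin"]),np.array(c["camera_matrix"]),np.array(c["dist"]))[0].reshape(-1,2)
a=np.radians(9); u=np.array([np.sin(a),np.cos(a),0]); v=np.array([-u[1],u[0],0]); E=np.array([.508,.0685,0]); z=np.array([0,0,1])
Q=E+.025*u+.06*v+.03*z
def axes(c):
    p0,pu,pv,pz=proj(c,[Q,Q+.001*u,Q+.001*v,Q+.001*z]); dv=pv-p0; n=np.array([-dv[1],dv[0]])/np.linalg.norm(dv)
    if n@(pu-p0)<0:n=-n
    return n,dv/np.linalg.norm(dv),n@(pu-p0),n@(pz-p0),np.linalg.norm(dv)
def meas(c,roi,vr=(45,57)):
    # n-centroid (px) of yellow pointer and red right arm, within v range (mm) along board y
    n,t,ku,kz,kv=axes(c); x0,y0,x1,y1=roi; im=c["image"].astype(float)
    ys,xs=np.mgrid[y0:y1,x0:x1]; p=im[y0:y1,x0:x1]; N=xs*n[0]+ys*n[1]; T=xs*t[0]+ys*t[1]
    pref=proj(c,[E+.018*u+.024*z])[0]; vv=(T-pref@t)/kv; n0=pref@n
    yel=np.clip(np.minimum(p[...,0],p[...,1])-p[...,2]-12,0,None); red=np.clip(p[...,0]-p[...,1:].max(2)-12,0,None)
    m=(vv>vr[0])&(vv<vr[1])
    f=lambda w:((w*N).sum()/w.sum()-n0, w.sum())
    return f(yel*m),f(red*((vv>61.5)&(vv<70))),f(red),ku,kz,vv
E
python3 - <<'E'
from m import *
for s in("scene0","scene1","scene2","scene3","s4"):
    r=meas(load(s),(232,252,264,274)); print(s,[np.round(q,3) for q in r[:5]])
for s in("top0","top1","top2"):
    r=meas(load(s),(250,285,282,318)); print(s,[np.round(q,3) for q in r[:5]])
E
```

```text
scene0 [array([1.077e+00, 2.327e+03]), array([  6.811, 631.   ]), array([   7.242, 2526.   ]), np.float64(0.378), np.float64(0.161)]
scene1 [array([1.114e+00, 2.574e+03]), array([  6.819, 699.   ]), array([   7.302, 2755.   ]), np.float64(0.378), np.float64(0.161)]
scene2 [array([2.431e+00, 2.826e+03]), array([nan,  0.]), array([  3.847, 544.   ]), np.float64(0.378), np.float64(0.161)]
scene3 [array([1.101e+00, 2.514e+03]), array([  6.842, 686.   ]), array([   7.31, 2684.  ]), np.float64(0.378), np.float64(0.161)]
s4 [array([1.663e+00, 2.296e+03]), array([  6.74, 699.  ]), array([   7.409, 2635.   ]), np.float64(0.378), np.float64(0.161)]
top0 [array([1.209e+00, 2.204e+03]), array([  6.334, 519.   ]), array([  10.692, 2867.   ]), np.float64(0.435), np.float64(0.055)]
top1 [array([1.227e+00, 2.286e+03]), array([  6.319, 552.   ]), array([  10.794, 2916.   ]), np.float64(0.435), np.float64(0.055)]
top2 [array([1.216e+00, 2.214e+03]), array([  6.305, 527.   ]), array([  10.72, 2875.  ]), np.float64(0.435), np.float64(0.055)]m.py:17: RuntimeWarning: invalid value encountered in scalar divide
  f=lambda w:((w*N).sum()/w.sum()-n0, w.sum())
```

Run:
```python
from m import *
np.set_printoptions(linewidth=200,suppress=True)
from scipy.ndimage import map_coordinates
for s in("s4","top0"):
    c=load(s); n,t,ku,kz,kv=axes(c); im=c["image"].astype(float)
    red=im[...,0]-im[...,1:].max(2)
    pref=proj(c,[E+.018*u+.024*z])[0]
    ns=np.arange(1,13,.5); print(s,"n:",ns, "kz",kz.round(3),"t.z/mm",round((proj(c,[Q+.001*z])-proj(c,[Q]))[0]@t/kv,3))
    for vv in range(56,82,2):
        P=pref+(vv*kv)*t+ns[:,None]*n
        print(vv,map_coordinates(red,[P[:,1],P[:,0]],order=1).round().astype(int))
```

```text
s4 n: [ 1.   1.5  2.   2.5  3.   3.5  4.   4.5  5.   5.5  6.   6.5  7.   7.5  8.   8.5  9.   9.5 10.  10.5 11.  11.5 12.  12.5] kz 0.161 t.z/mm -0.238
56 [ 6  6  6  6  5  5  5  5 11 13 11  6  3  0 -3 -4 -4 -4 -4 -3 -3 -2 -1  0]
58 [ 7  6  7  6  6  6  8 16 22 28 31 26 16  6  2 -1 -3 -3 -2 -2 -1  1  2  1]
60 [ 8  8  7  8  8  8 11 19 34 49 51 46 39 25 11  4  1 -1 -1  1  2  3  2  1]
62 [ 8  8  7  8  8  8 12 19 32 50 66 67 54 40 25 13  5  3  2  3  3  3  3  2]
64 [ 9  9  9  9  9  9  9 18 33 51 65 69 66 48 31 16 10  5  3  3  4  4  3  2]
66 [12 12 11 11 10  9 12 19 31 53 71 79 69 53 35 22 12  8  7  5  5  6  4  3]
68 [14 15 14 14 13 12 12 22 41 63 82 88 83 68 50 34 29 25 22 21 19 14 11  9]
70 [ 14  14  15  14  12  12  16  26  45  69  92 104  99  86  75  66  59  60  60  54  47  41  29  17]
72 [10 11 11 10 10 10 13 24 44 68 86 96 99 99 88 85 90 91 90 92 81 64 50 34]
74 [ 4  5  5  5  4  6  8 19 30 42 61 67 69 69 71 73 78 87 95 90 84 74 52 34]
76 [ 2  1  0  0  2  3  6  8 13 22 25 27 32 33 33 40 46 54 61 65 60 50 38 26]
78 [ 1  0  0  1  2  3  3  5  6  7  9 11 10 12 14 13 19 24 25 29 29 24 20 14]
8
[... 793 characters left out ...]
1   1   1   1   1   2   2  10  30  50  69  77  54  31  11  -6 -11 -14 -13 -12 -10  -8 -11 -14]
70 [  2   2   2   0  -4 -10 -16  -1  18  52  87  91  76  56  33  20  14  10   8   5   3  -1  -2  -2]
72 [  2   1   1   0  -3  -9 -12  -3  13  52  90  96 102  93  77  71  65  59  55  49  47  38  28  18]
74 [  0  -1  -2  -2  -6 -12 -11  -6   8  33  52  64  66  58  55  58  64  71  77  76  62  43  28  19]
76 [ -5  -6  -7  -9  -9 -10 -11 -10  -8  -5  -4   3   8  10  10   8   8   7   6  11  13  10   8   5]
78 [ -9 -10 -11 -10  -9  -9 -10 -11 -11 -11 -10  -9  -9 -10 -11 -13 -12 -11  -9  -7  -8  -8  -6  -5]
80 [ -6  -9 -10  -8  -6  -6  -7  -9 -11 -11 -10  -9  -8  -8  -8  -9 -10 -10 -10  -9  -9  -7  -4  -1]
```

The pointer has risen 3.5 mm and now stands near 26.5 mm, which agrees with the wedge geometry. The mark is near 32.5 mm (scene and top estimates run 31–34), so I'll advance about 25 mm.

Call:
send_rows(
  increments=[
    [0,0.004,0,0],
    [0,0.009,0,0],
    [0,0.014,0,0],
    [0,0.019,0,0],
    [0,0.023,0,0],
    [0,0.025,0,0],
    [0,0.025,0,0],
  ],
)

```text
clock: 8.25
eef_pos: [0.4975, -0.0053, 0.0192]
tool_rot: [0.059, 0.704, -0.06, 0.705]
ft_force: [-1.8, -6.6, 5.7]
opening: 0.0351
```

Run:
```python
from m import *
a=avg("scene",8,"s5");o=get_obs();print(o["eef_pos"],o["ft_force"],o["clock"])
r=meas(a,(232,252,264,274),(43,53)); print([np.round(q,3) for q in r[:5]])
for s in("scene0","scene3","s4"): print([np.round(q,3) for q in meas(load(s),(232,252,264,274),(43,53))[:2]])
cv2.imwrite("pics/z5.png",np.hstack([cv2.resize(c["image"][225:285,225:265],(400,600),interpolation=2) for c in(load("scene3"),a)])[:,:,::-1])
```

```text
[ 0.49742394 -0.00530116  0.01922612] [-1.15232834 -7.1819052   5.72810093] 8.65
[array([   2.583, 2016.   ]), array([  6.153, 704.   ]), array([   5.807, 3733.   ]), np.float64(0.378), np.float64(0.161)]
[array([1.265e+00, 2.204e+03]), array([  6.811, 631.   ])]
[array([1.288e+00, 2.388e+03]), array([  6.842, 686.   ])]
[array([1.694e+00, 2.207e+03]), array([  6.74, 699.  ])]
```

View pics/z5.png

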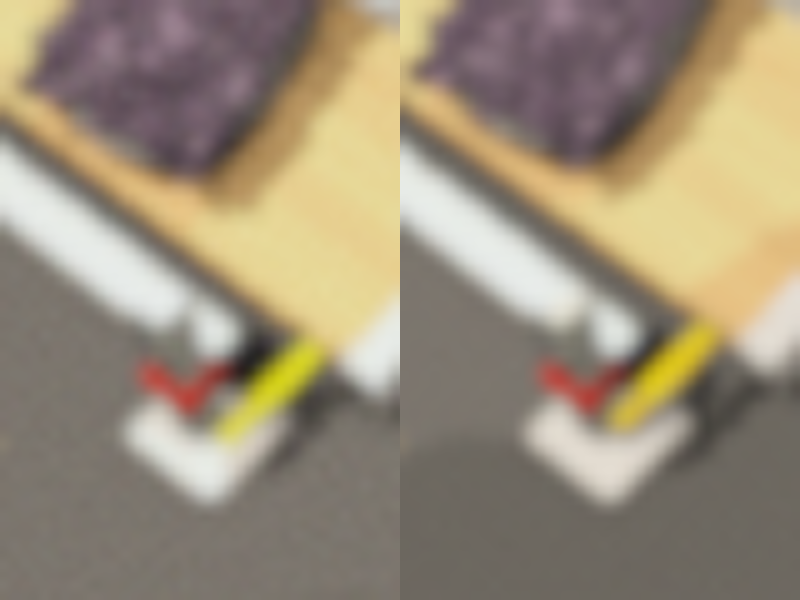

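The right crop shows the pointer risen to just in front of the collar, about 31.5–32 mm high. The arm's shade tints the colours, so I'll release, back off and measure in clean views.

Call:
send_rows(
  increments=[
    [0,0,0,0],
    [0,0,0,0],
    [0,0,0,0],
    [0,0,0,0],
    [-0.01,0,0,0],
    [-0.03,0,0,0],
    [-0.06,0,0,0],
    [-0.1,-0.02,0,0],
    [-0.13,-0.07,0,0],
    [-0.13,-0.13,0,0],
    [-0.13,-0.18,0,0],
    [-0.13,-0.19,0,0],
  ],
  claw=0.2,
)

```text
clock: 10.15
eef_pos: [0.4642, -0.1949, 0.1499]
tool_rot: [0.06, 0.704, -0.062, 0.705]
ft_force: [0.2, 0.6, -0.1]
opening: 0.051
```

Run:
```python
from m import *
from scipy.ndimage import map_coordinates
np.set_printoptions(linewidth=220,suppress=True)
a=avg("scene",10,"s6");b=avg("top",10,"t6");o=get_obs();print(o["eef_pos"],o["clock"])
R0=load("scene3"),load("top1")
for c,r,roi in((a,R0[0],(232,250,264,274)),(b,R0[1],(250,285,282,318))):
    for vr in((43,50),(48,56)): print(vr,[np.round(meas(k,roi,vr)[0],3) for k in(r,c)],axes(c)[3].round(3))
    n,t,ku,kz,kv=axes(c); pref=proj(c,[E+.018*u+.024*z])[0]; ns=np.arange(-2,12,.5); print(ns)
    for q in (r,c):
        im=q["image"].astype(float); red=im[...,0]-im[...,1:].max(2); yel=np.minimum(im[...,0],im[...,1])-im[...,2]
        pr=lambda I,v0,v1:np.mean([map_coordinates(I,(pref+(vv*kv)*t+ns[:,None]*n).T[::-1],order=1) for vv in np.arange(v0,v1,.5)],0).round().astype(int)
        print("Y",pr(yel,45,53));print("R",pr(red,62,68)); print("grey(blue) 62-68",pr(im[...,2],62,68))
s=[cv2.resize(c["image"][y:y+60,x:x+40],(400,600),interpolation=2) for c,x,y in((a,225,225),(b,245,265))]
cv2.imwrite("pics/z6.png",np.hstack(s)[:,:,::-1])
```

```text
[ 0.46540197 -0.19096497  0.14877316] 11.15
(43, 50) [array([   2.106, 1627.   ]), array([   2.73, 1651.  ])] 0.161
(48, 56) [array([   1.145, 2069.   ]), array([   2.708, 2171.   ])] 0.161
[-2.  -1.5 -1.  -0.5  0.   0.5  1.   1.5  2.   2.5  3.   3.5  4.   4.5  5.   5.5  6.   6.5  7.   7.5  8.   8.5  9.   9.5 10.  10.5 11.  11.5]
Y [ 18  39  72 108 139 161 169 164 146 116  81  47  22   8   3   4   5   6   6   6   6   7   7   7   7   8   8   9]
R [ 8  8  7  7  6  6  6  7  8  8  8  8 10 18 33 53 70 75 66 50 34 21 12  7  5  6  5  4]
grey(blue) 62-68 [158 167 166 155 135 112  96  92  99 109 117 119 114 105  92  78  68  68  78  90 100 107 110 110 109 109 109 111]
Y [  5   6   9  20  42  72 107 139 163 175 174 158 129  92  55  26  10   5   5   5   6   6   6   6   6   6   7   7]
R [ 6  6  6  7  8  9 10 10  9  9  8  7  9 16 30 51 69 76 68 52 34 20 12  8  6  6  6  5]
grey(blue) 62-68 [177 185 186 180 168 153 135 116  98  87  85  90  95  95  89  80  73  73  81  94 105 112 115 115 114 114 115 117]
(43, 50) [array([   1.178, 1244.   ]), array([   1.777, 1266.   ])] 0.055
(48, 56) [array([   1.12
[... 217 characters left out ...]
2 141 139 124  98  67  38  15   0  -4  -3  -2  -1   1   2   0  -2  -6 -10 -10  -9  -9  -9]
R [  3   4   5   6   4   1   0   1   2   3   4   5   9  18  33  55  71  72  58  32  11  -1 -10 -11 -10  -9  -9  -9]
grey(blue) 62-68 [ 64  61  64  70  81  91 100 110 126 146 159 166 160 143 118  91  71  61  64  86 119 166 210 234 247 250 250 250]
Y [  1   2  11  34  68 104 129 141 141 130 108  79  48  22   5  -3  -3  -1   0   0   0  -2  -5  -9 -10 -10 -10  -8]
R [  4   5   5   6   6   6   4   1   2   4   5   6   9  16  32  55  71  71  57  30   9  -1  -9 -10 -10  -9  -9  -9]
grey(blue) 62-68 [ 72  79  94 112 125 128 120 112 112 121 136 149 150 140 119  93  72  60  61  83 117 164 209 233 246 249 250 250]
```

View pics/z6.png

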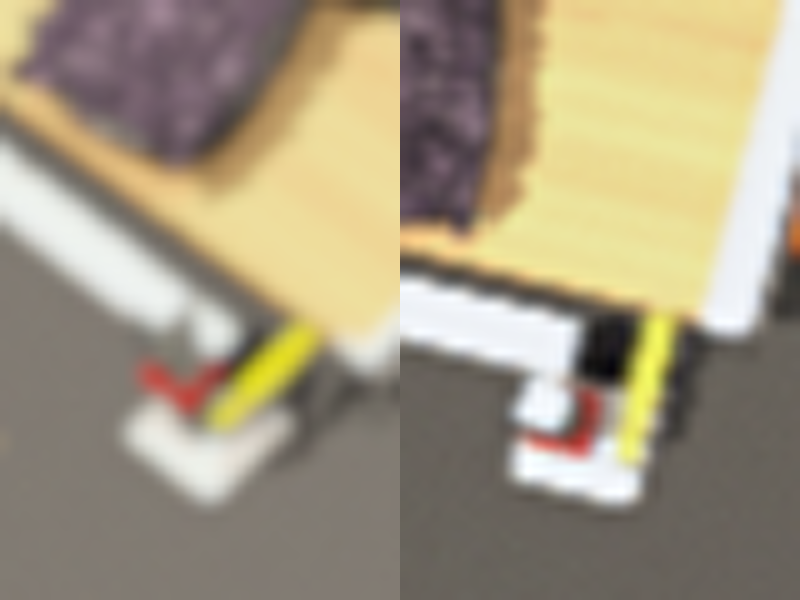

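The clean scene and top views agree: the pointer is at about 32.4 mm and the mark about 1 mm higher (red near (243,263), pointer tip near (246,267) in the scene view). The crystal is still on the board. I'll re-grip and push about 4 mm more.

Call:
send_rows(
  increments=[
    [0,0.04,0,0],
    [0,0.09,0,0],
    [0,0.14,0,0],
    [0,0.175,0,0],
    [0.02,0.19,0,0],
    [0.05,0.19,0,0],
    [0.08,0.19,0,0],
    [0.105,0.19,0,0],
    [0.12,0.19,0,0],
    [0.13,0.19,0,0],
    [0.13,0.19,0,0],
  ],
)

```text
clock: 12.52
eef_pos: [0.4969, -0.0036, 0.0186]
tool_rot: [0.059, 0.705, -0.059, 0.704]
ft_force: [-0.0, 0.6, 0.2]
opening: 0.0509
```

Call:
send_rows(
  increments=[
    [0,0,0,0],
    [0,0,0,0],
    [0,0,0,0],
    [0,0,0,0],
    [0,0,0,0],
    [0,0.001,0,0],
    [0,0.002,0,0],
    [0,0.003,0,0],
    [0,0.004,0,0],
    [0,0.004,0,0],
    [0,0.004,0,0],
  ],
  claw=-1,
)

```text
clock: 13.9
eef_pos: [0.4979, -0.0022, 0.0196]
tool_rot: [0.059, 0.704, -0.061, 0.705]
ft_force: [-2.1, -7.6, 6.9]
opening: 0.0354
```

Call:
send_rows(
  increments=[
    [0,0,0,0],
    [0,0,0,0],
    [0,0,0,0],
    [0,0,0,0],
    [-0.01,0,0,0],
    [-0.03,0,0,0],
    [-0.06,0,0,0],
    [-0.1,-0.02,0,0],
    [-0.13,-0.07,0,0],
    [-0.13,-0.13,0,0],
    [-0.13,-0.18,0,0],
    [-0.13,-0.19,0,0],
  ],
  claw=0.2,
)

```text
clock: 15.4
eef_pos: [0.4649, -0.191, 0.1498]
tool_rot: [0.06, 0.704, -0.062, 0.705]
ft_force: [-0.5, 0.6, -0.5]
opening: 0.0512
```

Run:
```python
from m import *
from scipy.ndimage import map_coordinates
a=avg("scene",10,"s7");b=avg("top",10,"t7");o=get_obs();print(o["eef_pos"],o["clock"])
def fw(x,y):
    y=y-np.median(np.sort(y)[:8]); h=y.max()/2; i=np.argmax(y)
    j=i; 
    while y[j]>h:j-=1
    k=i
    while y[k]>h:k+=1
    return (x[j]+(h-y[j])/(y[j+1]-y[j])*.25+x[k]-(h-y[k])/(y[k-1]-y[k])*.25)/2
ns=np.arange(-3,12,.25)
for names in(("scene3","s6","s7"),("top1","t6","t7")):
  for q in names:
    c=load(q); n,t,ku,kz,kv=axes(c); pref=proj(c,[E+.018*u+.024*z])[0]
    im=c["image"].astype(float); red=im[...,0]-im[...,1:].max(2); yel=np.minimum(im[...,0],im[...,1])-im[...,2]
    pr=lambda I,v0,v1:np.mean([map_coordinates(I,(pref+(vv*kv)*t+ns[:,None]*n).T[::-1],order=1) for vv in np.arange(v0,v1,.5)],0)
    Y,Rd=fw(ns,pr(yel,45,53)),fw(ns,pr(red,62,68)); print(q,"ptr",Y.round(2),"red",Rd.round(2),"mark-ptr mm",((Rd-Y-(3.72 if q[0]=="s" else 4.28))/kz).round(2))
cv2.imwrite("pics/z7.png",np.vstack([cv2.resize(c["image"][y:y+100,x:x+260],(780,300),interpolation=2) for c,x,y in((a,180,190),(b,180,225))])[:,:,::-1])
```

```text
[ 0.46604002 -0.1870295   0.14878489] 16.4
scene3 ptr 1.06 red 6.49 mark-ptr mm 10.57
s6 ptr 2.65 red 6.53 mark-ptr mm 1.0
s7 ptr 2.74 red 6.55 mark-ptr mm 0.52
top1 ptr 1.2 red 6.24 mark-ptr mm 13.86
t6 ptr 1.84 red 6.23 mark-ptr mm 1.99
t7 ptr 1.89 red 6.24 mark-ptr mm 1.34
```

View pics/z7.png

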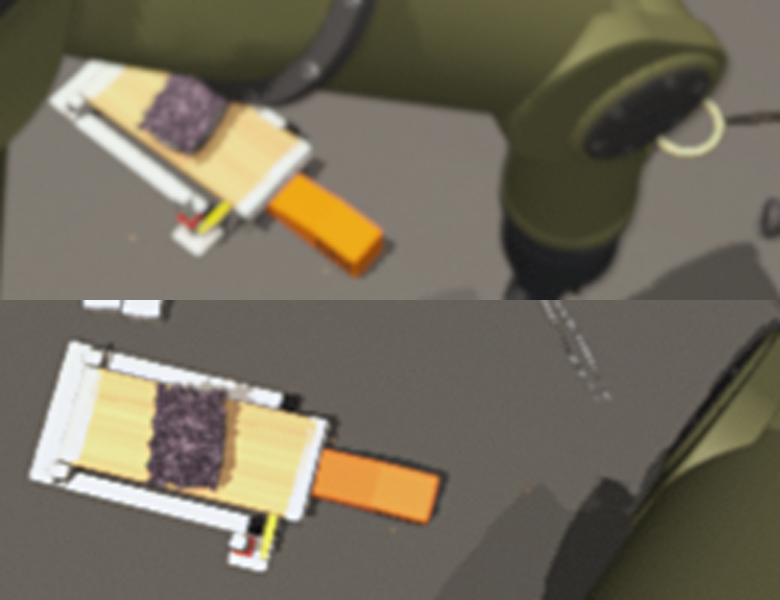

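The wedge sits straight under the nose bar, and the crystal and post have not moved. The pointer is still about 0.5 mm low (1.3 mm by the weaker top view), so I'll give one last small push.

Call:
send_rows(
  increments=[
    [0,0.04,0,0],
    [0,0.09,0,0],
    [0,0.14,0,0],
    [0,0.175,0,0],
    [0.02,0.19,0,0],
    [0.05,0.19,0,0],
    [0.08,0.19,0,0],
    [0.105,0.19,0,0],
    [0.12,0.19,0,0],
    [0.13,0.19,0,0],
    [0.13,0.19,0,0],
  ],
)

```text
clock: 17.77
eef_pos: [0.4975, 0.0003, 0.0186]
tool_rot: [0.059, 0.705, -0.059, 0.704]
ft_force: [-0.3, -0.3, -0.0]
opening: 0.0514
```

Call:
send_rows(
  increments=[
    [0,0,0,0],
    [0,0,0,0],
    [0,0,0,0],
    [0,0,0,0],
    [0,0,0,0],
    [0,0.001,0,0],
    [0,0.002,0,0],
    [0,0.003,0,0],
    [0,0.003,0,0],
    [0,0.003,0,0],
  ],
  claw=-1,
)

```text
clock: 19.02
eef_pos: [0.4983, 0.0008, 0.0196]
tool_rot: [0.059, 0.704, -0.061, 0.705]
ft_force: [-2.5, -8.1, 7.2]
opening: 0.035
```

Call:
send_rows(
  increments=[
    [0,0,0,0],
    [0,0,0,0],
    [0,0,0,0],
    [0,0,0,0],
    [-0.01,0,0,0],
    [-0.03,0,0,0],
    [-0.06,0,0,0],
    [-0.1,-0.02,0,0],
    [-0.13,-0.07,0,0],
    [-0.13,-0.13,0,0],
    [-0.13,-0.18,0,0],
    [-0.13,-0.19,0,0],
  ],
  claw=0.2,
)

```text
clock: 20.52
eef_pos: [0.4654, -0.188, 0.1499]
tool_rot: [0.06, 0.704, -0.062, 0.705]
ft_force: [0.4, 0.3, 0.2]
opening: 0.0515
```

Run:
```python
from m import *
from scipy.ndimage import map_coordinates
a=avg("scene",10,"s8");b=avg("top",10,"t8");print(get_obs()["clock"])
def fw(x,y):
    y=y-np.median(np.sort(y)[:8]); h=y.max()/2; j=k=np.argmax(y)
    while y[j]>h:j-=1
    while y[k]>h:k+=1
    return (x[j]+(h-y[j])/(y[j+1]-y[j])*.25+x[k]-(h-y[k])/(y[k-1]-y[k])*.25)/2
ns=np.arange(-3,12,.25)
for q in("s7","s8","t7","t8"):
    c=load(q); n,t,ku,kz,kv=axes(c); pref=proj(c,[E+.018*u+.024*z])[0]
    im=c["image"].astype(float); red=im[...,0]-im[...,1:].max(2); yel=np.minimum(im[...,0],im[...,1])-im[...,2]
    pr=lambda I,v0,v1:np.mean([map_coordinates(I,(pref+(vv*kv)*t+ns[:,None]*n).T[::-1],order=1) for vv in np.arange(v0,v1,.5)],0)
    Y,Rd=fw(ns,pr(yel,45,53)),fw(ns,pr(red,62,68)); print(q,Y.round(2),Rd.round(2),((Rd-Y-(3.72 if q[0]=="s" else 4.28))/kz).round(2))
cv2.imwrite("pics/z8.png",a["image"][:,:,::-1])
```

```text
21.525
s7 2.74 6.55 0.52
s8 2.77 6.55 0.37
t7 1.89 6.24 1.34
t8 1.9 6.24 1.05
```

View pics/z8.png

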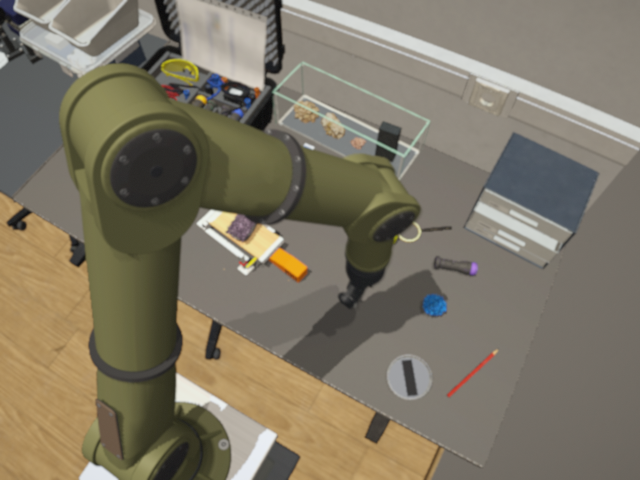

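The wedge is in place at about (288,263), the crystal is on the board at about (242,230), the bystanders in view have not moved, and the gripper is clear. The pointer is level with the mark to within what I can measure, so I'm handing in.

```bash
python3 -c "
from bench import *
print(hand_in())"
```

```text
the job is handed in; nothing more can be done
None
```

I slid the orange wedge, thin end first, straight under the nose bar. It went in over one long push and two small corrections with a re-grip. I then released it and backed the gripper away. The job was handed in at about 21.5 s.

**Pointer height:** the last averaged pictures put the pointer about 0.4 mm below the mark in the scene view and about 1 mm below in the top view. I trust the top view less, because height barely shows in it. The absolute heights are about 33.5 mm for the pointer and 34 mm for the mark, uncertain by about 1 mm. The two views do not fully agree on the mark: the top view alone puts it 2–3 mm higher. The wedge's travel also gives a slightly lower pointer than the pictures, about 33 mm.

**Everything else:** the crystal was still on the board and the mark did not shift in the pictures. The bystanders in view looked undisturbed, though the arm hid a few of them in the last picture. The highest wrist force I saw was about 11 N, and the board stayed up after each release.

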